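Change over the trays under the chopping board

ROBOT

A 6-joint arm with a two-finger parallel gripper is mounted at the origin on the work surface. World frame = base frame: x ahead of the robot, y to its left, z up, the work surface at z = 0. Lengths are in m, angles in rad, forces in N, time in s.
With the tool pointing down it reaches from about 0.3 to 0.825 m from the base axis. Payload 5.4 kg.
Tool frame: the origin (TCP) lies at the very end of the fingers, on their centre line; the grasp point (between the pads) lies 19 mm behind it; z points along the fingers, y is the line along which they close (so a half turn about z gives the same grasp; the last joint's range is limited). The gripper opens to 92 mm and grips with 3 to 60 N. Pads are 20 mm wide; open, the fingers measure 128 mm over their backs; the gripper's body (75 mm by 189 mm) begins 69 mm behind the grasp point.
Start: joints at [-1.504, 0.158, 1.597, -0, 1.386, -0.21], TCP at [0.157, -0.553, 0.215] pointing down, gripper open.
Joint ranges: [-2.91, 2.91], [-0.94, 2.29], [0.18, 2.7], [-1.29, 4.43], [0.17, 2.64], [-3, 3]. Speed limits (rad/s): [2.57, 2.57, 3.14, 3.14, 3.14, 3.14].

INTERFACE

Orientations are given as a rotation vector (axis times angle).
In Python, from workcell import bot gives the robot as it stands. Calls block until the motion is done:
- bot.goto(position, orientation): joint-space move of the TCP to a pose.
- bot.line_to(position, rot=None, max_speed=0.15): straight line of the TCP; rot=None keeps the orientation; max_speed is the mean speed in m/s.
- bot.set_joints(angles): joint-space move.
- bot.set_gripper(opening, newtons=None): opening from 0.0 (shut) to 1.0 (fully open); newtons is the grip in N (None keeps the last); returns when the fingers have stopped.
- bot.hold(seconds).
- bot.inverse_kinematics(position, orientation): joint angles nearest the present ones, or None.
- bot.read_camera(name): name is "scene" or "top"; returns a dict with "pixels" (480x640x3 uint8, blue, green, red), "fx", "fy", "cx", "cy" (pixels), "k1" (the pictures are not rectified: a ray, as slopes to the right and down, at radius r is drawn at 1 + k1 r^2 times it, then the intrinsics apply), "R" (3x3) and "t" (3): a world point X has camera coordinates R X + t. Camera axes: x right, y down, z forward; pixel columns grow to the right and rows downward; lengths in m; the calibration is good to about 2 mm. A picture is of the moment at which its call begins. There is no depth.
A pose or a line that the arm cannot do raises bot.MotionError and nothing moves.
- bot.job_done(): hands the job in; it is judged then, once.
Readings, each from a call of its own:
- bot.current_clock(): time.
- bot.current_joints(): joint angles.
- bot.current_joint_vel(): joint speeds.
- bot.current_effort(): joint torques, N m.
- bot.current_ee_pos(): TCP position.
- bot.current_tool_rot(): TCP orientation.
- bot.current_contact_force(): force on the tool from outside, world axes, zero at the start.
- bot.current_ft_torque(): the same for the moment, N m.
- bot.current_opening(): opening from 0.0 (shut) to 1.0 (fully open).
- bot.current_grip_force(): force on a finger pad.
Only numpy, scipy, OpenCV 4.12 (cv2) and the standard library are available. Lean on these libraries where they do the work, as an engineer would, in place of code of your own. Each camera call takes 0.05 s, during which the arm holds its last target. There are 200 camera calls.

TASK

The red pepper is sliced and its tray is full: push that white tray (the one holding the red slices) fully home under the chopping board, and push the empty green tray out as far as it goes, so the next pepper can be swept into it. Slide both gently with the closed fingertips only, without pinching or lifting anything, without shoving the board along the counter, and leave the peppers on the board, the bowl and the pepper mill as they are.

Things in the scene. Friction and masses are not known exactly. Their poses are not given: they have to be found in the camera images.
- board: Bamboo chopping board on a frame with rubber feet, loose on the counter: 260 (own x) x 420 mm (own y), top at 76 mm, slab 20 mm thick. Origin: centre of the underside. x points from the trays' front to the closed back, y to the full tray's side. Slab's front edge at x = -130 mm; the trays slide out along -x, towards the robot. About 3.8 kg in all; its feet hold up to about 30 N.
- full_tray (a joint): How far the full tray is out, m: 0 fully home, 0.130 at its stop. Stays where left; takes 1.5 to 2.5 N. White tub with sliced red pepper; bamboo front panel 184 mm wide, 12 mm thick, 7 to 54 mm above the counter (only to 42 mm in the middle 70 mm: a finger scoop). When home the panel stands 4 mm proud of the slab's edge.
- full_tray_front (a point): Centre of the outer face of the full tray's front panel, 28 mm above the counter; moves with the tray. Its x axis points into the board (the way that shuts the tray).
- empty_tray (a joint): How far the empty tray is out, m: 0 fully home, 0.130 at its stop. Same make as the full tray, slides as easily; tub green and empty, floor top 11 mm above the counter, 164 mm wide inside. Starts partly out: a gap of 57 to 72 mm (this value less 8 mm) lies open between the inner face of its front panel and the slab's edge.
- empty_tray_inside (a point): Centre of the inner face of the empty tray's front panel, 28 mm above the counter; moves with the tray. Its x axis points into the board; pushing the panel along -x opens the tray.
- red_pepper: Whole red bell pepper standing on the board, its middle at least 120 mm behind the slab's front edge, about 70 mm across and 94 mm tall; origin at the centre of its underside. Leave it alone.
- yellow_pepper: Whole yellow bell pepper standing on the board, its middle at least 120 mm behind the slab's front edge, about 70 mm across and 94 mm tall; origin at the centre of its underside. Leave it alone.
- bowl: White bowl of tomatoes on the counter to the right of the board, 200 mm across, 95 mm tall; origin at the centre of its underside. Leave it alone.
- pepper_mill: Dark wooden pepper mill standing on the counter to the left of the board, 60 mm across, 168 mm tall; origin at the centre of its underside. Leave it alone.

How it is judged:
At the end, for the whole second after the job is handed in: The full tray is home to within 3 mm, the empty tray is out to within 6 mm of its stop, the board is within 20 mm of where it stood, and the peppers, bowl and mill stand upright where they were (peppers within 30 mm, as they ride on the board; bowl and mill within 15 mm) (value of joint full_tray below 0.003 m and value of joint empty_tray above 0.124 m and distance of board from where it was at the start of the episode below 0.02 m and distance of each of red_pepper, yellow_pepper from where it was at the start of the episode below 0.03 m and distance of each of bowl, pepper_mill from where it was at the start of the episode below 0.015 m and angle between pepper_mill's own z axis and vertical below 0.1 rad and angle between each of red_pepper, yellow_pepper's own z axis and vertical below 0.2 rad and linear speed of board below 0.02 m/s); the robot touches nothing.
It fails at once if the board is shoved more than 20 mm, or lifted (distance of board from where it was at the start of the episode above 0.02 m or angle between board's own z axis and vertical above 0.06 rad or height (world z) of board above 0.008 m).
It fails at once if a tray is pinched or pushed hard: more than 30 N between the fingers and the board or its trays (contact force between the fingers and board above 30 N).
It fails at once if a tray is slammed: faster than 0.6 m/s (velocity of joint full_tray below -0.6 m/s or velocity of joint empty_tray above 0.6 m/s).
It fails at once if a pepper, the bowl or the mill is moved, lifted or tipped (distance of any of red_pepper, yellow_pepper from where it was at the start of the episode above 0.03 m or distance of any of bowl, pepper_mill from where it was at the start of the episode above 0.015 m or angle between pepper_mill's own z axis and vertical above 0.25 rad or angle between any of red_pepper, yellow_pepper's own z axis and vertical above 0.35 rad).
It also fails if it takes over 43 s, if anything falls off the work surface, if the arm or the gripper's body presses on something with over 40 N, if the wrist force passes 120 N, or if a joint passes its speed limit or range.

## Working session

There is one attempt and no reset: what is moved stays moved. The work goes in short steps, each a Python script; the robot and the scene stay as the last script left them, time stands still between calls to the robot, and variables do not carry over. Pictures are saved under pics/ and viewed, at most 10 in all, crops included, and the job is handed in when it is done.

```bash
mkdir -p pics; ls; cat > h.py <<'E'
import numpy as np, cv2
from workcell import bot
def ray(c,u,v):
    p=cv2.undistortPoints(np.array([[[u,v]]],float),np.array([[c['fx'],0,c['cx']],[0,c['fy'],c['cy']],[0,0,1]]),np.array([c['k1'],0,0,0]))[0,0]
    R=np.array(c['R']);return -R.T@np.array(c['t']),R.T@np.array([p[0],p[1],1])
def onz(c,u,v,z):
    o,d=ray(c,u,v);return o+d*(z-o[2])/d[2]
E
python3 - <<'E'
from h import *
import pickle
print(bot.current_clock())
for n in('top','scene'):
    c=bot.read_camera(n);pickle.dump(c,open(n+'.pkl','wb'));cv2.imwrite(f'pics/{n}0.png',c['pixels'])
    print(n,-np.array(c['R']).T@np.array(c['t']),c['fx'],c['k1'])
print(bot.current_tool_rot())
E
```

```text
pics
0.0
top [ 0.4250284  -0.05640689  1.39248473] 583.8329774214087 -0.06219660655830371
scene [1.23558495 0.06548703 0.7313631 ] 435.78654140898254 -0.0025298447930920407
[-3.10988441e+00 -4.33191636e-01 -1.63328011e-04]
```

View pics/top0.png

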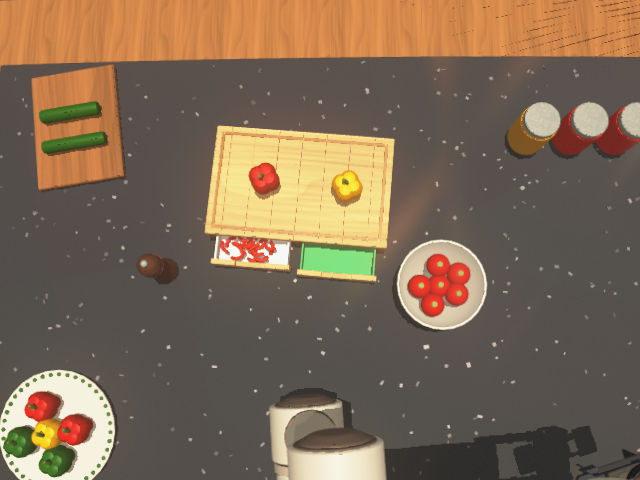

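View pics/scene0.png

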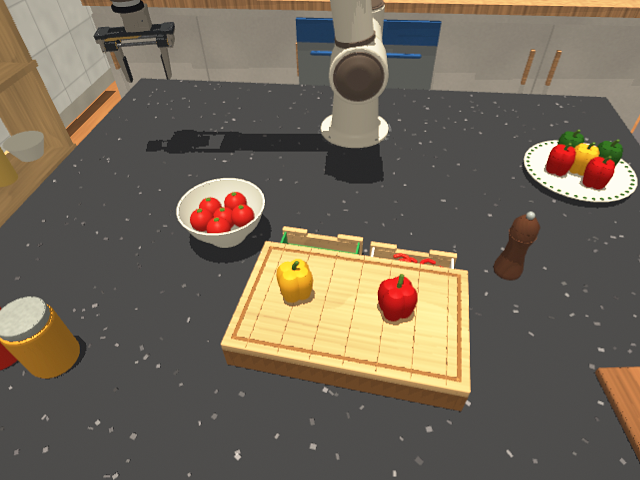

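The top view shows the board with corners near (219,126), (394,139), (387,247) and (206,233). The full tray's panel runs (212,265)–(290,269) and the empty tray's (298,274)–(376,278). The mill is at (150,263) and the bowl at (442,284). The scene view agrees: both trays are partly out on the robot's side.

```bash
python3 - <<'E'
from h import *
import pickle
c=pickle.load(open('top.pkl','rb'));im=c['pixels']
hsv=cv2.cvtColor(im,cv2.COLOR_BGR2HSV)
m=cv2.inRange(hsv,(12,60,120),(32,255,255));m[:100]=0;m[300:]=0;m[:,:180]=0;m[:,400:]=0
n,l,s,ce=cv2.connectedComponentsWithStats(m)
for i in range(1,n):
    if s[i,4]<60: continue
    pts=cv2.findNonZero((l==i).astype(np.uint8))[:,0].astype(float)
    z=.076 if s[i,4]>4000 else .054
    W=np.array([onz(c,u,v,z)[:2] for u,v in pts])
    r=cv2.minAreaRect((W*1000).astype(np.float32))
    print(s[i],z,[np.round(x,1) for x in r],cv2.boxPoints(r).round(0).tolist())
g=cv2.inRange(hsv,(45,80,80),(75,255,255));g[:230]=0;g[300:]=0;g[:,:280]=0;g[:,400:]=0
pts=cv2.findNonZero(g)[:,0].astype(float)
for z in(.011,):
  r=cv2.minAreaRect(np.array([onz(c,u,v,z)[:2]*1000 for u,v in pts]).astype(np.float32));print('green',r,cv2.boxPoints(r).round(0).tolist())
crop=cv2.resize(im[220:300,195:405],None,fx=3.8,fy=3.8,interpolation=cv2.INTER_CUBIC)
cm=cv2.resize(cv2.cvtColor(m[220:300,195:405],cv2.COLOR_GRAY2BGR),None,fx=3.8,fy=3.8,interpolation=cv2.INTER_NEAREST)
cv2.imwrite('pics/crop.png',np.vstack([crop,cm])[:600,:800])
E
```

```text
[  204   125   196   147 20321] 0.076 [array([708.8,  38.6]), array([448.4, 332.5]), np.float64(85.2)] [[524.0, -171.0], [856.0, -199.0], [893.0, 248.0], [562.0, 276.0]]
[296 269  81  13 495] 0.054 [array([536.8, -34.2]), array([184.7,  16. ]), np.float64(85.1)] [[521.0, -125.0], [537.0, -127.0], [553.0, 57.0], [537.0, 59.0]]
green ((579.287353515625, -37.16453552246094), (177.21737670898438, 63.9979362487793), 85.20057678222656) [[540.0, -123.0], [604.0, -128.0], [619.0, 48.0], [555.0, 54.0]]
```

View pics/crop.png

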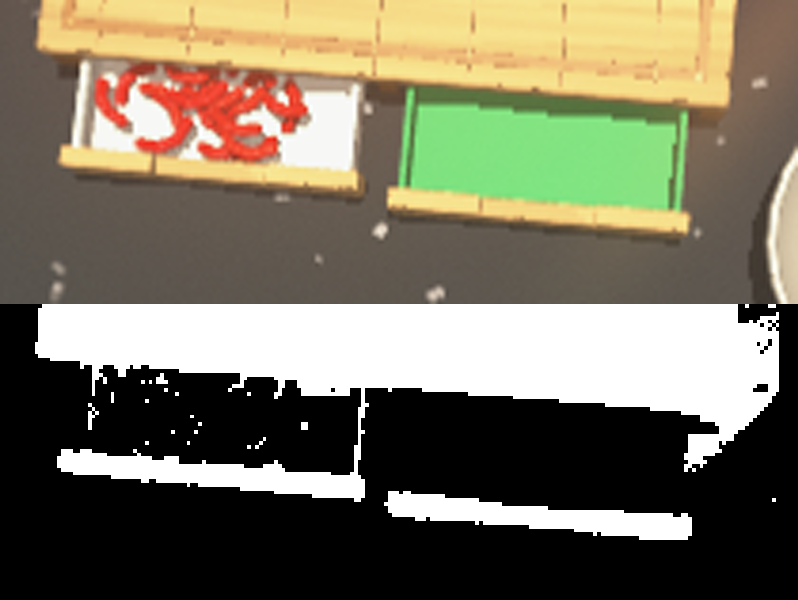

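The crop shows the empty panel cleanly separated: 184.7 mm wide, which matches the 184 mm given, with the green gap behind it. The full panel is still joined to the slab in the mask, so I'll fit the edges in the board frame.

```bash
python3 - <<'E'
from h import *
import pickle
c=pickle.load(open('top.pkl','rb'));im=c['pixels']
hsv=cv2.cvtColor(im,cv2.COLOR_BGR2HSV)
m=cv2.inRange(hsv,(12,60,120),(32,255,255))
ex=np.array([.9964,-.0852]);ey=np.array([.0852,.9964])
V=im.max(2).astype(float)
def prof(z,o,yb,xs):  # mean brightness/mask along board-x at world point o+xb*ex+yb*ey
    R=np.array(c['R']);t=np.array(c['t']);K=np.array([[c['fx'],0,c['cx']],[0,c['fy'],c['cy']],[0,0,1]])
    out=[]
    for x in xs:
        P=np.array([[*(o+x*ex+y*ey),z] for y in yb])
        uv=cv2.projectPoints(P,cv2.Rodrigues(R)[0],t,K,np.array([c['k1'],0,0,0]))[0][:,0].astype(np.float32)
        f=[cv2.remap(a,uv[:,:1].copy(),uv[:,1:].copy(),cv2.INTER_LINEAR).mean() for a in(im[...,0],im[...,1],im[...,2])]
        out.append(f)
    return np.array(out).round(0).astype(int)
cor=[onz(c,u,v,.076)[:2] for u,v in((219,126),(394,139),(387,247),(206,233))]
B=sum(cor)/4;print('corners',np.round(cor,3),'sides',[round(np.linalg.norm(cor[i]-cor[i-3]),3) for i in range(4)],'B',B)
E0=np.array([.5368,-.0342]);print('empty panel in board',(E0-B)@ex,(E0-B)@ey)
def show(n,z,yb,xs):
    p=prof(z,B,yb,xs);print(n);print(' '.join(f'{int(round(x*1000))}:{a[0]},{a[1]},{a[2]}' for x,a in zip(xs,p)))
show('back',.076,np.linspace(-.15,.15,30),np.arange(.116,.144,.004))
show('front',.076,np.linspace(-.19,-.02,30),np.arange(-.15,-.11,.004))
ye=(E0-B)@ey
show('empty',.054,np.r_[np.linspace(ye-.08,ye-.045,12),np.linspace(ye+.045,ye+.08,12)],np.arange(-.22,-.17,.003))
show('full',.054,np.r_[np.linspace(-ye-.08,-ye-.045,12),np.linspace(-ye+.045,-ye+.08,12)],np.arange(-.22,-.15,.003))
E
```

```text
corners [[ 0.89   0.242]
 [ 0.854 -0.171]
 [ 0.599 -0.151]
 [ 0.633  0.264]] sides [np.float64(0.415), np.float64(0.256), np.float64(0.416), np.float64(0.258)] B [0.74378813 0.04607262]
empty panel in board -0.19940374456474202 -0.09761902320928197
back
116:107,177,231 120:134,216,244 124:139,223,246 128:140,219,242 132:84,101,124 136:79,87,104 140:80,88,104
front
-150:123,214,129 -146:123,214,130 -142:93,166,109 -138:64,113,92 -134:64,112,94 -130:84,134,167 -126:134,216,244 -122:140,223,246 -118:136,218,244 -114:124,194,239
empty
-220:81,92,101 -217:81,92,101 -214:80,92,101 -211:66,79,89 -208:62,85,104 -205:84,130,164 -202:132,213,242 -199:143,226,246 -196:143,226,246 -193:128,214,220 -190:123,216,137 -187:124,218,127 -184:123,217,127 -181:122,217,127 -178:123,217,128 -175:122,217,128 -172:123,218,128
full
-220:79,89,98 -217:79,89,99 -214:80,89,99 -211:80,89,100 -208:80,90,100 -205:79,89,100 -202:64,73,86 -199:61,82,102 -196:80,122,157 -193:129,206,239 -190:143,225,246 -187:143,225,246 -184:175,227,244 -181:218,227,242 -178:216,221,244 -175:226,232,244 -172:232,238,240 -169:222,227,235 -166:210,216,237 -163:205,212,241 -160:203,211,240 -157:195,204,232 -154:182,191,231 -151:170,181,232
```

Everything agrees with the given sizes. The slab spans -129.5 to +130.5 mm. The empty panel's inner face is at -192.5 mm, a 63 mm gap, so that tray is about 71 mm out. The full panel's outer face is at -195.5 mm, so that tray is about 61 mm out. Now I'll open the empty tray.

```bash
cat >> h.py <<'E'
from scipy.spatial.transform import Rotation as Ro
B=np.array([.7438,.0461]);ex=np.array([.9964,-.0852]);ey=np.array([.0852,.9964])
def W(x,y,z): return np.r_[B+x*ex+y*ey,z]
def rots():
    X=np.r_[ex,0];Z=np.array([0,0,-1.]);
    return [Ro.from_matrix(np.c_[s*X,np.cross(Z,s*X),Z]).as_rotvec() for s in(1,-1)]
def best(p):
    q0=np.array(bot.current_joints());c=[(np.abs(np.array(q)-q0).max(),r,q) for r in rots() if (q:=bot.inverse_kinematics(p,r)) is not None]
    c.sort(key=lambda a:a[0]);print('ik',np.round(c[0][2],2));return c[0][1]
def fx(): return float(np.array(bot.current_contact_force())[:2]@ex)
def push(x0,x1,y,z,step,lim,f0,v=.05):
    "step the TCP along board x until x1 or until the force change exceeds lim"
    x=x0;s=np.sign(x1-x0);log=[]
    while (x1-x)*s>1e-6:
        x=x+s*min(step,abs(x1-x));bot.line_to(W(x,y,z),max_speed=v)
        f=fx()-f0;log.append((round(x*1000,1),round(f,1)))
        if abs(f)>lim: break
    print(log,'t',bot.current_clock());return x
E
python3 - <<'E'
from h import *
bot.set_gripper(0.0,10)
y=-.0976;p=W(-.161,y,.2);r=best(p)
bot.goto(p,r);print(bot.current_clock(),bot.current_ee_pos(),p,bot.current_opening())
bot.line_to(W(-.161,y,.026),max_speed=.12)
f0=fx();print('f0',f0,bot.current_contact_force(),bot.current_clock())
x=push(-.161,-.181,y,.026,.01,6,f0)
x=push(x,-.232,y,.026,.008,8,f0)
print(bot.current_ee_pos(),bot.current_clock())
E
```

```text
ik [-0.27  0.17  1.61  0.    1.36 -1.76]
3.8083 [ 0.57507672 -0.03821904  0.20004952] [ 0.57506408 -0.03743144  0.2       ] 0.006497988217183673
f0 -0.8462743468410947 [-0.87936564 -0.35123919  0.29509906] 5.4083
[(np.float64(-171.0), 1.1), (np.float64(-181.0), 0.5)] t 6.1083
[(np.float64(-189.0), 0.2), (np.float64(-197.0), 1.2), (np.float64(-205.0), 0.7), (np.float64(-213.0), 1.3), (np.float64(-221.0), 0.9), (np.float64(-229.0), 0.7), (np.float64(-232.0), 0.8)] t 8.2083
[ 0.50408626 -0.0313439   0.0259789 ] 8.2083
```

```bash
python3 - <<'E'
from h import *
y=-.0976;f0=-.85
x=push(-.232,-.252,y,.026,.0015,5.5,f0,.03)
c=bot.read_camera('top');cv2.imwrite('pics/a.png',cv2.resize(c['pixels'][200:350,160:420],None,fx=3,fy=3))
E
```

```text
[(np.float64(-233.5), 2.1), (np.float64(-235.0), 2.2), (np.float64(-236.5), 2.1), (np.float64(-238.0), 0.9), (np.float64(-239.5), 1.7), (np.float64(-241.0), 6.2)] t 9.7083
```

View pics/a.png

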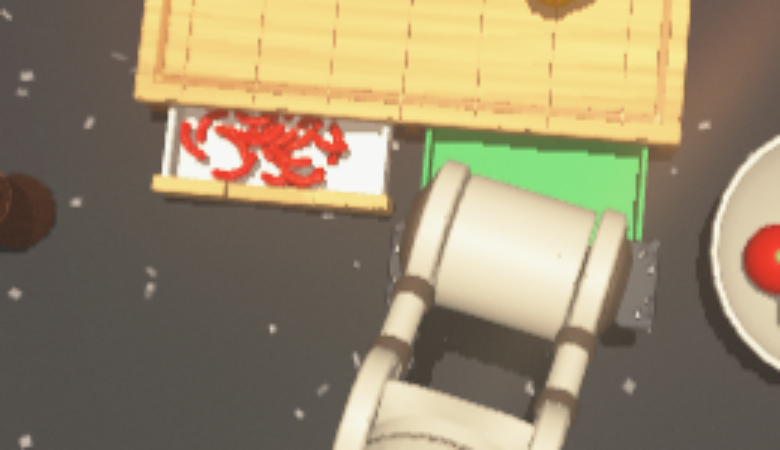

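The arm hides the panel in this view, but the green tub extends further. The force rose at TCP -241 mm, which puts the inner face at -251 mm against an expected -252 mm at the stop. Next is the full tray.

```bash
python3 - <<'E'
from h import *
bot.line_to(W(-.228,-.0976,.026),max_speed=.05)
bot.line_to(W(-.228,-.0976,.12),max_speed=.15)
y=.0976
bot.line_to(W(-.228,y,.12),max_speed=.15)
bot.line_to(W(-.228,y,.026),max_speed=.1)
f0=fx();print('f0',f0,bot.current_clock(),bot.current_ee_pos(),W(-.228,y,.026))
x=push(-.228,-.152,y,.026,.008,8,f0)
if x>-.153: x=push(x,-.138,y,.026,.0015,6,f0,.03)
E
```

```text
f0 -0.045903698772044185 13.4833 [0.52567073 0.16283931 0.02676583] [0.52493632 0.16277424 0.026     ]
[(np.float64(-220.0), -0.5), (np.float64(-212.0), -0.1), (np.float64(-204.0), 0.7), (np.float64(-196.0), -0.0), (np.float64(-188.0), 0.6), (np.float64(-180.0), -0.4), (np.float64(-172.0), -0.9), (np.float64(-164.0), 0.3), (np.float64(-156.0), -0.2), (np.float64(-152.0), 0.4)] t 16.5083
[(np.float64(-150.5), 0.2), (np.float64(-149.0), -0.4), (np.float64(-147.5), -0.6), (np.float64(-146.0), 0.4), (np.float64(-144.5), -0.8), (np.float64(-143.0), -0.8), (np.float64(-141.5), -0.5), (np.float64(-140.0), -6.6)] t 18.5083
```

```bash
python3 - <<'E'
from h import *
bot.line_to(W(-.2,.0976,.026),max_speed=.06)
bot.line_to(W(-.2,.0976,.2),max_speed=.2)
bot.goto(np.array([.25,-.40,.25]),np.array(bot.current_tool_rot()))
print(bot.current_clock())
c=bot.read_camera('top');cv2.imwrite('pics/b.png',cv2.resize(c['pixels'][120:320,130:420],None,fx=2.7,fy=2.7,interpolation=cv2.INTER_CUBIC))
im=c['pixels']
R=np.array(c['R']);t=np.array(c['t']);K=np.array([[c['fx'],0,c['cx']],[0,c['fy'],c['cy']],[0,0,1]])
def show(n,z,yb,xs):
    o=[]
    for x in xs:
        uv=cv2.projectPoints(np.array([W(x,y,z) for y in yb]),cv2.Rodrigues(R)[0],t,K,np.array([c['k1'],0,0,0]))[0][:,0].astype(np.float32)
        o.append(f'{round(x*1000)}:'+str(cv2.remap(im,uv[:,:1].copy(),uv[:,1:].copy(),cv2.INTER_LINEAR).mean((0,1)).round().astype(int)))
    print(n,*o)
show('back',.076,np.linspace(-.15,.15,30),np.arange(.116,.144,.003))
show('frontE',.076,np.linspace(-.19,-.02,30),np.arange(-.145,-.115,.003))
for n,y0,a in(('empty',-.0976,-.275),('full',.0976,-.15)):
    show(n,.054,np.r_[np.linspace(y0-.08,y0-.045,12),np.linspace(y0+.045,y0+.08,12)],np.arange(a,a+.036,.003))
E
```

```text
22.9583
back 116:[107 176 230] 119:[131 214 244] 122:[135 218 245] 125:[141 224 246] 128:[139 218 242] 131:[ 92 122 151] 134:[ 79  88 105] 137:[ 78  86 103] 140:[ 79  87 104] 143:[ 80  88 105]
frontE -145:[121 212 127] -142:[ 92 166 107] -139:[ 65 116  89] -136:[ 63 113  89] -133:[ 64 111  99] -130:[ 83 133 165] -127:[125 203 237] -124:[140 223 246] -121:[138 222 246] -118:[135 217 244]
empty -275:[78 88 91] -272:[78 88 91] -269:[68 79 80] -266:[59 78 87] -263:[108 173 211] -260:[140 223 246] -257:[142 226 246] -254:[138 222 242] -251:[123 214 177] -248:[123 217 117] -245:[124 218 117] -242:[124 218 117] -239:[124 218 117]
full -150:[ 77  88 102] -147:[ 79  90 104] -144:[71 82 98] -141:[55 67 85] -138:[ 61  89 117] -135:[ 69 107 142] -132:[101 162 205] -129:[ 86 136 179] -126:[ 89 142 186] -123:[130 209 241] -120:[140 223 246] -117:[136 219 245] -114:[129 210 242]
```

View pics/b.png

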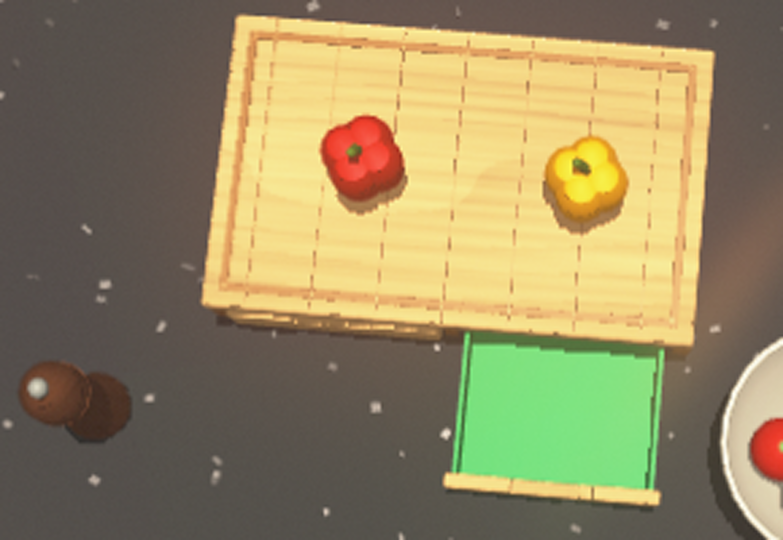

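The top view shows the full tray home. Its panel's outer face is at about -133.5 mm (home is -134) and its pusher met a hard stop. The empty tray's inner face is at -251.5 mm, about 129.5 mm out. The board and the other objects haven't moved visibly, and the arm is clear.

```bash
python3 -c "
from workcell import bot
print(bot.current_clock(),bot.job_done())"
```

```text
the job is handed in; nothing more can be done
23.0083 None
```

The job is handed in, with no verdict returned: by camera the full tray is home to within about 1 mm and the empty tray is about 129.5 mm out of 130; the board hadn't moved measurably, and nothing else looked disturbed at 23 s.

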